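# Stir the indicator beads into the dry cabinet's desiccant

## Robot

A 6-joint arm with a two-finger parallel gripper is mounted at the origin on the work surface. World frame = base frame: x ahead of the robot, y to its left, z up, the work surface at z = 0. Lengths are in mm, angles in rad, forces in N, time in s.
With the tool pointing down it reaches from about 350 to 775 mm from the base axis. Payload 7.3 kg.
Tool frame: the origin (TCP) lies on the mounting face of the last link; the fingertips stand 178 mm ahead of it and the grasp point (between the pads) lies 159 mm ahead of it; z points along the fingers, y is the line along which they close (so a half turn about z gives the same grasp; the last joint's range is limited). The gripper opens to 92 mm and grips with 3 to 60 N. Pads are 19 mm wide; open, the fingers measure 130 mm over their backs; the gripper's body (75 mm by 190 mm) begins 47 mm behind the grasp point.
Start: joints at [-1.288, 0.342, 1.524, -0, 1.275, -0.146], TCP at [218.304, -477.463, 404.741] pointing down, gripper open.
Joint ranges: [-2.53, 2.53], [-0.77, 2.02], [0.04, 2.7], [-1, 4.14], [0.28, 2.66], [-3.11, 3.11]. Speed limits (rad/s): [2.57, 2.57, 3.14, 3.14, 3.14, 3.14].

## Interface

Orientations are given as [roll, pitch, yaw] about the fixed x, y, z axes, in that order (R = Rz(yaw) Ry(pitch) Rx(roll)).
In Python, from plant import bot, eyes, workorder gives the robot as it stands (bot), with the cameras (eyes) and the job (workorder).
- The arm moves only by the tool shift_gripper, called after "Call:" as name(argument=value, ...) on one line, values as JSON. Schema: {"type":"object","properties":{"ticks":{"type":"array","items":{"type":"number"},"minItems":5,"maxItems":25},"only":{"type":"string"},"quiet":{"type":"boolean"},"lines":{"type":"string"}},"required":["ticks"],"additionalProperties":false}. ticks is one flat list of numbers that holds 1 to 5 rows one after another, with no inner brackets; each row has 5 numbers: the finger opening in mm, then dx, dy, dz in a scale on which 1.0 is 800 mm, then a turn about the tool's z in a scale on which 1.0 is 60 degrees; each row is the pose to reach, as a shift and turn from the pose commanded when the call began, along the tool's axes at that moment; what a row does not reach only later rows make up. A row lasts 1/8 s, in which the tool goes at most 62.5 mm and 0.188 rad, less where a joint would pass 70% of its speed; a pose out of reach is approached as far as the arm can. The fingers move at their own pace and stop on an object; the grip force is fixed at half the most. Time passes only in rows, so rows that do not move let the fingers close. The tool returns the time, the measured TCP pose, the force, the opening and the grip force at its end. only (a regular expression) keeps the lines of the reply that match it, lines (a string "A,B") keeps lines A to B, and quiet returns only ok. No shift or turn number may pass 1 either way. Input that does not fit is refused with a message, and nothing moves.
- bot.get_obs(): the state, without advancing time (a new reading comes with each control period).
- eyes.capture(name): name is "scene" or "top" or "wrist"; returns a dict with "color" (420x560x3 uint8, red, green, blue), "K" (3x3 intrinsics, pixels), "R" (3x3) and "t" (3): a world point X has camera coordinates R X + t. Camera axes: x right, y down, z forward; pixel columns grow to the right and rows downward; lengths in mm; the calibration is good to about 2 mm. A picture is of the moment at which its call begins. There is no depth.
- workorder.close_job(): hands the job in; it is judged then, once.
The state is a dict: "time": time; "joint_positions": joint angles; "dq": joint speeds; "tau": joint torques, N m; "tool_pos": TCP position; "tcp_rot": TCP orientation; "contact_force": force on the tool from outside, world axes, zero at the start; "moment": the same for the moment, N m; "grip_width": finger opening in mm; "finger_force": force on a finger pad.
Only numpy, scipy, OpenCV 4.12 (cv2) and the standard library are available. Lean on these libraries where they do the work, as an engineer would, in place of code of your own. Each camera call takes 0.05 s, during which the arm holds its last target. There are 200 camera calls.

## Task

Pull the dry cabinet's drawer fully open, take the stirring rod from its stand and, with its rubber tip down on the floor of the pan, stir the desiccant beads round and round the pan for a couple of full turns, until no blue bead touches another blue one and they lie clearly apart. Then lift the rod out, stand it back in its hole, and gently push the drawer fully shut. Touch the beads only with the rod, keep them all in the pan, and leave the other things on the bench alone.

Things in the scene. Friction and masses are not known exactly. Their poses are not given: they have to be found in the camera images.
- cabinet: dry cabinet: low grey steel module 280 wide (y), 280 deep (x), 100 mm tall, fixed to the table, red folder on the back half of its top. Origin: centre of its underside, +x to its back, -x to the robot. Slide racks left and right of the pan in its drawer reach 60 mm above the table
- drawer (a joint): how far the cabinet's drawer is pulled out, in m: 0 = shut, 0.16 = fully open, a stop at each end. It slides level towards the robot, along the handle's -x, with about 5 N friction and some damping, stays where it is left, and starts 0.08 open
- handle (a point): middle of the drawer's bow handle: a level steel bar, diameter 10, length 120 mm along this frame's y, 55 mm above the table; moves with the drawer. +x points into the cabinet, z up. The flat drawer front (top edge 93 mm above the table) lies 36 mm behind the bar's axis: 31 mm free between them; end posts at y = +-60 mm. Rigid: hook, pinch or push it from above
- pan (a point): centre of the inner floor of the round dark steel pan fixed in the drawer, 18 mm above the table, 121 mm behind the handle (+x); axes as the handle's. Flat floor, upright wall, inner radius 62 mm, rim 36 mm above the floor. It is wholly clear of the cabinet only with the drawer fully open (back rim then 25 mm in front of the cabinet)
- rod_tip (a point): centre of the stirring rod's foot (lower end); z runs up the rod. Straight rod, 160 mm long, 50 g: black rubber tip, diameter 12 mm, over the lowest 30 mm; white shaft, diameter 10; orange grip sleeve, diameter 14, from 95 mm above the foot to the top. At the start it stands upright in the stand
- rod_grip (a point): point on the rod's axis in the middle of the orange sleeve, 125 mm above the foot: the place to grasp; axes as the rod's
- stand_hole (a point): centre of the floor of the rod's hole, where its foot stands, 8 mm above the table. Upright round hole, 18 mm wide, 52 mm deep, 5 mm chamfer at the mouth 60 mm above the table. It is in the middle of a white block 60 x 110 (y) x 60 mm on a grey base, fixed to the table; a short brush and a spatula stand 36 mm to either side of the rod along y, up to 96 mm above the table
- blue1_center (a point): blue (indicating) glossy round desiccant bead, 20 mm diameter, about 10 g, slippery (friction about 0.25), rolls with some resistance; this point is its centre (28 mm above the table when it lies on the pan's floor). Its axes mean nothing
- blue2_center (a point): blue (indicating) glossy round desiccant bead, 20 mm diameter, about 10 g, slippery (friction about 0.25), rolls with some resistance; this point is its centre (28 mm above the table when it lies on the pan's floor). Its axes mean nothing
- blue3_center (a point): blue (indicating) glossy round desiccant bead, 20 mm diameter, about 10 g, slippery (friction about 0.25), rolls with some resistance; this point is its centre (28 mm above the table when it lies on the pan's floor). Its axes mean nothing
- white1_center (a point): white (plain) glossy round desiccant bead, 20 mm diameter, about 10 g, slippery (friction about 0.25), rolls with some resistance; this point is its centre (28 mm above the table when it lies on the pan's floor). Its axes mean nothing
- white2_center (a point): white (plain) glossy round desiccant bead, 20 mm diameter, about 10 g, slippery (friction about 0.25), rolls with some resistance; this point is its centre (28 mm above the table when it lies on the pan's floor). Its axes mean nothing
- white3_center (a point): white (plain) glossy round desiccant bead, 20 mm diameter, about 10 g, slippery (friction about 0.25), rolls with some resistance; this point is its centre (28 mm above the table when it lies on the pan's floor). Its axes mean nothing
- white4_center (a point): white (plain) glossy round desiccant bead, 20 mm diameter, about 10 g, slippery (friction about 0.25), rolls with some resistance; this point is its centre (28 mm above the table when it lies on the pan's floor). Its axes mean nothing
- white5_center (a point): white (plain) glossy round desiccant bead, 20 mm diameter, about 10 g, slippery (friction about 0.25), rolls with some resistance; this point is its centre (28 mm above the table when it lies on the pan's floor). Its axes mean nothing
- white6_center (a point): white (plain) glossy round desiccant bead, 20 mm diameter, about 10 g, slippery (friction about 0.25), rolls with some resistance; this point is its centre (28 mm above the table when it lies on the pan's floor). Its axes mean nothing
- bead_jar: blue jar with a white cap, 76 mm wide, 100 mm tall, left of the cabinet; leave alone. Origin: centre of its underside
- petri: closed glass petri dish, 92 mm wide, 30 mm tall, left of the cabinet; leave alone. Origin: centre of its underside
- mailer: white slide mailer with a green end, 86 x 34 x 20 mm, lying between drawer and stand; leave alone. Origin: centre of its underside
- mouse: black computer mouse, 105 x 60 x 34 mm, on a round pad to the right; leave alone. Origin: centre of its underside

How it is judged (in metres and radians):
On the way, in this order (a step that is already met when the one before it is completed fails the run):
1. the drawer is pulled fully open (at least 150 of 160 mm) (value of joint drawer above 0.15 m), for 0.2 s.
2. the rod is lifted out of its stand (z of rod_tip in the frame of stand_hole above 0.065 m), for 0.1 s.
3. stirring, tip within 14 mm of the pan's floor: the tip passes the pan's left side (12 mm or more from the centre) (z of rod_tip in the frame of pan between -0.005 and 0.014 m and y of rod_tip in the frame of pan between 0.012 and 0.06 m and y of rod_tip in the frame of pan above -0.06 m and x of rod_tip in the frame of pan between -0.01 and 0.01 m).
4. then its near or far side (z of rod_tip in the frame of pan between -0.005 and 0.014 m and (x of rod_tip in the frame of pan above 0.0125 m or x of rod_tip in the frame of pan below -0.0125 m) and horizontal distance between rod_tip and pan below 0.06 m).
5. then its right side (z of rod_tip in the frame of pan between -0.005 and 0.014 m and y of rod_tip in the frame of pan between -0.06 and -0.012 m and y of rod_tip in the frame of pan below 0.06 m and x of rod_tip in the frame of pan between -0.01 and 0.01 m).
6. then its near or far side again (all of step 4).
7. and its left side again: once round (in either sense) (all of step 3).
8. the rod is lifted clear of the pan, the blue beads lie apart (centres at least 24 mm from one another) and all nine beads lie in the pan (z of rod_tip in the frame of pan above 0.05 m and distance between blue1_center and blue2_center above 0.024 m and distance between each of blue1_center, blue2_center and blue3_center above 0.024 m and horizontal distance between each of blue1_center, blue2_center, blue3_center, white1_center, white2_center, white3_center, white4_center, white5_center, white6_center and pan below 0.056 m and z of each of blue1_center, blue2_center, blue3_center, white1_center, white2_center, white3_center, white4_center, white5_center, white6_center in the frame of pan below 0.022 m), for 0.3 s.
9. the rod stands in its hole again, released (horizontal distance between rod_tip and stand_hole below 0.006 m and z of rod_tip in the frame of stand_hole below 0.006 m and angle between rod_tip's own z axis and vertical below 0.2 rad and contact force between the fingers and rod below 0.1 N), for 0.3 s.
At the end, for the whole second after the job is handed in: The drawer is shut to within 5 mm; the rod stands in its hole (foot within 6 mm of the hole's centre and floor, tilted less than 0.2 rad); all nine beads lie on the pan's floor, and the centres of any two blue beads are at least 23 mm apart (beads are 20 mm wide) (value of joint drawer below 0.005 m and horizontal distance between rod_tip and stand_hole below 0.006 m and z of rod_tip in the frame of stand_hole below 0.006 m and angle between rod_tip's own z axis and vertical below 0.2 rad and distance between blue1_center and blue2_center above 0.023 m and distance between each of blue1_center, blue2_center and blue3_center above 0.023 m and horizontal distance between each of blue1_center, blue2_center, blue3_center, white1_center, white2_center, white3_center, white4_center, white5_center, white6_center and pan below 0.056 m and z of each of blue1_center, blue2_center, blue3_center, white1_center, white2_center, white3_center, white4_center, white5_center, white6_center in the frame of pan below 0.022 m); the robot touches nothing.
It fails at once if a bead leaves the pan (horizontal distance between any of blue1_center, blue2_center, blue3_center, white1_center, white2_center, white3_center, white4_center, white5_center, white6_center and pan above 0.07 m or z of any of blue1_center, blue2_center, blue3_center, white1_center, white2_center, white3_center, white4_center, white5_center, white6_center in the frame of pan above 0.055 m).
It fails at once if the gripper touches a bead (contact force between any of the arm, the fingers and blue1 above 0.3 N or contact force between any of the arm, the fingers and blue2 above 0.3 N or contact force between any of the arm, the fingers and blue3 above 0.3 N or contact force between any of the arm, the fingers and white1 above 0.3 N or contact force between any of the arm, the fingers and white2 above 0.3 N or contact force between any of the arm, the fingers and white3 above 0.3 N or contact force between any of the arm, the fingers and white4 above 0.3 N or contact force between any of the arm, the fingers and white5 above 0.3 N or contact force between any of the arm, the fingers and white6 above 0.3 N).
It fails at once if the drawer is slammed (pushed in faster than 0.45 m/s) (velocity of joint drawer below -0.45 m/s).
It fails at once if a bystander is moved by more than 20 mm (distance of any of bead_jar, petri, mailer, mouse from where it was at the start of the episode above 0.02 m).
It also fails if it takes over 72 s, if anything falls off the work surface, if the arm or the gripper's body presses on something with over 40 N, if the wrist force passes 120 N, or if a joint passes its speed limit or range.

## Working session

There is one attempt and no reset: what is moved stays moved. The work goes in short steps, Python scripts to look and compute and a tool call to move; the robot and the scene stay as the last step left them, time stands still between calls to the robot, and variables do not carry over. Pictures are saved under pics/ and viewed, at most 12 in all, crops included, and the job is handed in when it is done.

```bash
ls; mkdir -p pics; python3 - <<'E'
from plant import bot, eyes, workorder
import cv2
o=bot.get_obs();print(o)
import pickle
d={}
for n in("scene","top","wrist"):
    c=eyes.capture(n);d[n]=c;cv2.imwrite(f"pics/{n}0.png",c["color"][:,:,::-1]);print(n,c["K"].tolist(),c["R"].round(4).tolist(),c["t"].round(1).tolist())
pickle.dump(d,open("d0.pkl","wb"))
E
```

```text
pics
plant.py
{'time': 0.0, 'joint_positions': array([-1.28797161e+00,  3.42707691e-01,  1.52501891e+00,  2.82042699e-05,
        1.27537269e+00, -1.46020843e-01]), 'dq': array([-3.09938515e-04, -9.62508708e-05,  7.25035450e-04,  2.24256946e-03,
        8.00455597e-04, -7.76185737e-04]), 'tau': array([-7.19100171e-05, -4.31237555e+01, -2.44226557e+01,  7.18872109e-02,
        5.59757254e-02, -1.17280642e-04]), 'tool_pos': array([ 218.2819598 , -477.32256531,  404.0518932 ]), 'tcp_rot': array([-3.14010598e+00, -2.45901803e-04,  4.28837145e-01]), 'contact_force': array([ 0.034116  , -0.55403671, -0.23999634]), 'moment': array([0.02586412, 0.00333155, 0.04517286]), 'finger_force': 0.0, 'grip_width': 92.09026053166545}
scene [[469.3710410260918, 0.0, 272.4441715327634], [0.0, 469.3710410260918, 213.72581246876237], [0.0, 0.0, 1.0]] [[-0.8779, 0.4788, 0.0052], [0.3948, 0.73, -0.5579], [-0.2709, -0.4878, -0.8299]] [517.2, -226.0, 1392.0]
top [[475.2031951237043, 0.0, 282.14562615310217], [0.0, 475.2031951237043, 211.6361214409552], [0.0, 0.0, 1.0]] [[0.0061, -1.0, -0.0051], [-0.9894, -0.0053, -0.145], [0.1449, 0.0059, -0.9894]] [43.4, 618.5, 1290.1]
wrist [[334.4186439247408, 0.0, 275.9918771721057], [0.0, 334.4186439247408, 205.1672778258337], [0.0, 0.0, 1.0]] [[0.4158, -0.9094, -0.0024], [-0.8757, -0.4011, 0.2686], [-0.2453, -0.1096, -0.9632]] [-522.7, -34.4, 390.9]
```

View pics/top0.png

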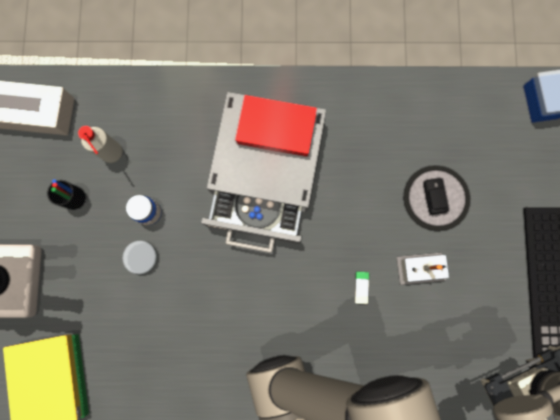

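View pics/scene0.png

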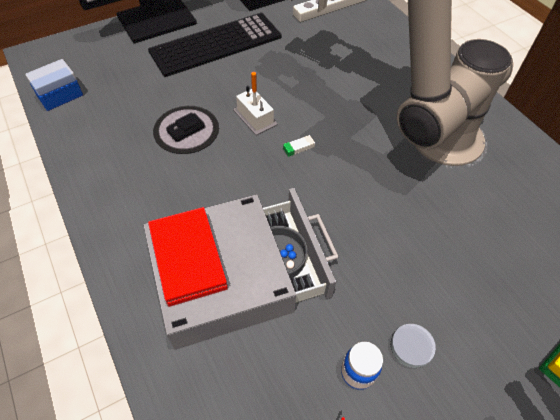

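```bash
cat > h.py <<'E'
import numpy as np,cv2,pickle
def ray(c,uv):
    d=c["R"].T@np.linalg.inv(c["K"])@np.array([uv[0],uv[1],1.]);return -c["R"].T@c["t"],d/np.linalg.norm(d)
def tri(obs):
    A=np.zeros((3,3));b=np.zeros(3)
    for c,uv in obs:
        o,d=ray(c,uv);P=np.eye(3)-np.outer(d,d);A+=P;b+=P@o
    X=np.linalg.solve(A,b);return X,[np.linalg.norm((np.eye(3)-np.outer(ray(c,uv)[1],ray(c,uv)[1]))@(X-ray(c,uv)[0])) for c,uv in obs]
def onz(c,uv,z):
    o,d=ray(c,uv);return o+d*(z-o[2])/d[2]
def proj(c,X):
    p=c["K"]@(c["R"]@np.asarray(X,float)+c["t"]);return p[:2]/p[2]
def tile(c,x,y,w=100,h=75,s=4):
    im=cv2.resize(c["color"][y:y+h,x:x+w,::-1],None,fx=s,fy=s,interpolation=cv2.INTER_CUBIC)
    for k in range(0,w,10):
        cv2.putText(im,str(x+k),(k*s,8),0,.3,(0,255,255),1);cv2.line(im,(k*s,10),(k*s,14),(0,255,255),1)
    for k in range(10,h,10):
        cv2.putText(im,str(y+k),(0,k*s+4),0,.3,(0,255,255),1);cv2.line(im,(20,k*s),(24,k*s),(0,255,255),1)
    return im
E
python3 - <<'E'
from h import *
d=pickle.load(open("d0.pkl","rb"))
t,s=d["top"],d["scene"]
im=np.vstack([np.hstack([tile(t,200,185),tile(t,380,235)]),np.hstack([tile(s,255,185),tile(s,215,60)])])
cv2.imwrite("pics/m0.png",im)
E
```

```text
(no output)
```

View pics/m0.png

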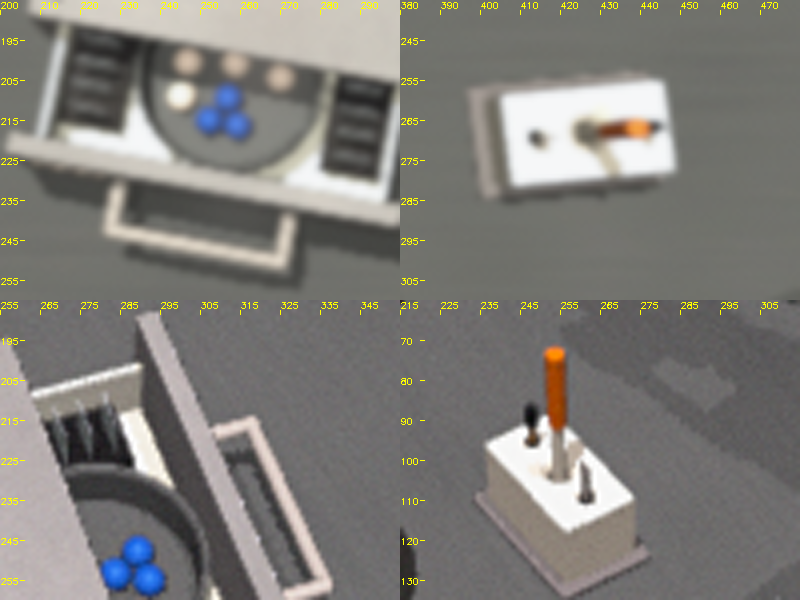

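```bash
python3 - <<'E'
from h import *
d=pickle.load(open("d0.pkl","rb"))
t,s=d["top"],d["scene"]
for n,a,b in [("hL",(227.5,242.5),(335.5,256)),("hR",(271,250.7),(318,216.5)),("rodtop",(440,267),(253.7,72.8)),("hole top",(426.7,268.2),(255,102)),("frontL",(202,220.5),(0,0)),("frontR",(299.5,239.5),(0,0))]:
    if b[0]: print(n,tri([(t,a),(s,b)]))
    else: print(n,onz(t,a,93))
print("hole z60",onz(t,(426.7,268.2),60),onz(s,(255,102),60))
for a in((500,93),(663,80),(676,170),(510,188)): print(onz(t,(380+a[0]/4,235+a[1]/4),60))
print("bar z55",onz(t,(227.5,242.5),55),onz(t,(271,250.7),55),onz(s,(335.5,256),55),onz(s,(318,216.5),55))
print("rodtop z168",onz(t,(440,267),168),onz(s,(253.7,72.8),168))
E
```

```text
hL (array([529.27805193, 198.7094563 ,  50.7837451 ]), [np.float64(1.1345942979231733), np.float64(1.1345942979230579)])
hR (array([506.00685633,  79.36140497,  45.56623846]), [np.float64(3.2263394156128125), np.float64(3.226339415612736)])
rodtop (array([ 460.94487448, -349.22431729,  165.03752421]), [np.float64(1.9353045957435584), np.float64(1.9353045957436719)])
hole top (array([ 460.88725692, -347.1699567 ,   59.51587971]), [np.float64(1.8235995147575714), np.float64(1.823599514757671)])
frontL [585.86873104 263.16693107  93.        ]
frontR [ 5.3589143e+02 -3.7242886e-01  9.3000000e+01]
hole z60 [ 462.31726036 -348.20123124   60.        ] [ 459.85493639 -345.28072968   60.        ]
[ 490.60217208 -562.8482173    60.        ]
[ 500.10821775 -674.53971417   60.        ]
[ 439.1995207  -678.82438619   60.        ]
[ 426.42223588 -565.65097562   60.        ]
bar z55 [529.77579197 197.43227932  55.        ] [507.83373095  76.95862867  55.        ] [530.12406307 201.17925818  55.        ] [507.63486965  86.49371434  55.        ]
rodtop z168 [ 462.38931876 -349.51579043  168.        ] [ 461.22442145 -344.40860328  168.        ]
```

```bash
cat > to.py <<'E'
import sys,numpy as np
from plant import bot, eyes, workorder
from scipy.spatial.transform import Rotation as Ro
# usage: to.py x y z yaw  -> shift in tool axes, turn
def delta(x,y,z,yaw):
    o=bot.get_obs();R=Ro.from_euler("xyz",o["tcp_rot"]).as_matrix()
    w=np.array([x,y,z])-o["tool_pos"];d=R.T@w
    return d.round(1),round((o["tcp_rot"][2]-yaw+np.pi)%(2*np.pi)-np.pi,3)
if __name__=="__main__":
    print(*delta(*map(float,sys.argv[1:])))
E
python3 to.py 538.7 136.2 330 -0.187
```

```text
[ 546.5 -424.7   74.8] 0.616
```

The manual's scale: shifts go in shares of 800 mm and turns go in shares of 60 degrees. Converting my numbers, 245 mm / 800 = 0.3063, 196 mm / 800 = 0.245, 0.5 rad / 1.0472 = 0.4775.

Call:
shift_gripper(ticks=[0,0.0613,-0.0475,0,0.0955,0,0.1225,-0.095,0,0.191,0,0.1838,-0.1425,0,0.2865,0,0.245,-0.19,0,0.382,0,0.3063,-0.2375,0,0.4775])

```text
time: 0.78
tool_pos: [362.6, -201.0, 404.7]
tcp_rot: [3.141, -0.0, -0.075]
contact_force: [1.3, -0.5, -0.2]
grip_width: 46.4
finger_force: 0.0
```

```bash
python3 to.py 538.7 136.2 330 -0.187
```

```text
[ 150.3 -349.4   74.7] 0.112
```

Scaled: -280 mm / 800 = -0.35, -224 mm / 800 = -0.28, 0.1 rad / 1.0472 = 0.0955.

Call:
shift_gripper(ticks=[0,0.03,-0.07,0,0.0955,0,0.06,-0.14,0,0.0955,0,0.09,-0.21,0,0.0955,0,0.12,-0.28,0.0125,0.0955,0,0.15,-0.35,0.05,0.0955])

```text
time: 1.4
tool_pos: [500.5, 65.8, 367.7]
tcp_rot: [-3.141, -0.004, -0.17]
contact_force: [1.4, -0.5, 0.1]
grip_width: 0.7
finger_force: 0.0
```

```bash
python3 to.py 538.7 136.2 330 -0.187
```

```text
[ 25.6 -75.9  37.8] 0.017
```

Scaled: -76 mm / 800 = -0.095, -45 mm / 800 = -0.0563, 0.01 rad / 1.0472 = 0.0095.

Call:
shift_gripper(ticks=[0,0.0188,-0.0563,0.0275,0.0095,0,0.0325,-0.095,0.0475,0.0095,0,0.0325,-0.095,0.0475,0.0095,0,0.0325,-0.095,0.0475,0.0095])

```text
time: 1.9
tool_pos: [537.9, 133.7, 329.1]
tcp_rot: [3.141, 0.0, -0.181]
contact_force: [0.7, 0.0, -0.0]
grip_width: 0.3
finger_force: 0.0
```

```bash
python3 to.py 538.7 136.2 220 -0.187; python3 - <<'E'
from h import *
from plant import bot, eyes, workorder
c=eyes.capture("wrist");cv2.imwrite("pics/w1.png",c["color"][:,:,::-1]);pickle.dump(c,open("w1.pkl","wb"))
E
```

```text
[  0.4  -2.7 109.1] 0.006
```

View pics/w1.png

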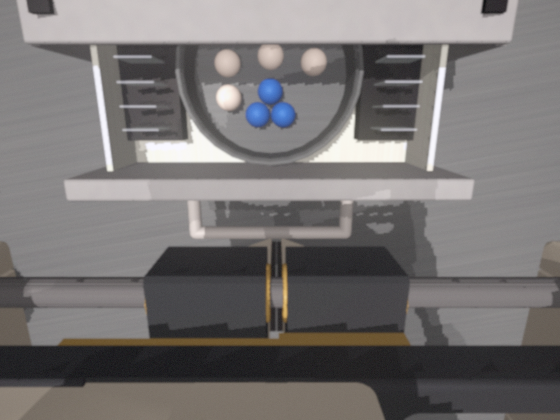

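```bash
python3 - <<'E'
from h import *
c=pickle.load(open("w1.pkl","rb"))
for uv,z in [((196,232),55),((347,232),55),((70,198),93),((470,197),93),((270,92),28),((258,115),28),((283,115),28)]: print(onz(c,uv,z).round(1))
E
```

```text
[527.3 202.2  55. ]
[505.4  82.1  55. ]
[578.  267.1  93. ]
[530.6   4.1  93. ]
[623.6 123.7  28. ]
[607.9 136.6  28. ]
[604.3 116.6  28. ]
```

Scaled: 109 mm / 800 = 0.1363, 80 mm / 800 = 0.1.

Call:
shift_gripper(ticks=[0,0,-0.005,0.05,0,0,0,-0.005,0.1,0,0,0,-0.005,0.1363,0,0,0,-0.005,0.1363,0])

```text
time: 2.45
tool_pos: [538.1, 136.9, 219.1]
tcp_rot: [3.14, 0.003, -0.183]
contact_force: [-1.0, 0.3, 0.7]
grip_width: 0.4
finger_force: 0.0
```

```bash
python3 to.py 448 154 220 -0.182
```

```text
[-91.7  -0.5  -0.6] -0.001
```

Scaled: -68 mm / 800 = -0.085, -55 mm / 800 = -0.0688.

Call:
shift_gripper(ticks=[0,-0.0125,0,0,0,0,-0.0313,0,0,0,0,-0.05,0,0,0,0,-0.0688,0,0,0,0,-0.085,0,0,0])

```text
time: 3.08
tool_pos: [472.5, 149.9, 222.3]
tcp_rot: [-3.141, -0.007, -0.181]
contact_force: [5.9, -4.1, -3.6]
grip_width: 0.1
finger_force: 2.9
```

Call:
shift_gripper(ticks=[0,-0.0125,0,0,0,0,-0.0213,0,0,0,0,-0.025,0,0,0,0,-0.025,0,0,0])

```text
time: 3.58
tool_pos: [453.7, 153.4, 222.3]
tcp_rot: [-3.14, -0.008, -0.181]
contact_force: [5.4, -5.0, -1.0]
grip_width: 0.3
finger_force: 3.4
```

Scaled: -3 mm / 800 = -0.0038.

Call:
shift_gripper(ticks=[0,-0.0038,0,0,0,0,-0.0038,0,0,0,0,-0.0038,0,0,0])

```text
time: 3.95
tool_pos: [452.6, 153.6, 222.6]
tcp_rot: [-3.139, -0.013, -0.181]
contact_force: [14.4, -8.7, -7.9]
grip_width: 0.4
finger_force: 7.6
```

Scaled: -140 mm / 800 = -0.175, -110 mm / 800 = -0.1375.

Call:
shift_gripper(ticks=[0,0.0113,0,0,0,0,0.0113,0,-0.0625,0,0,0.0113,0,-0.1375,0,0,0.0113,0,-0.175,0,0,0.0113,0,-0.175,0])

```text
time: 4.58
tool_pos: [458.1, 153.0, 363.4]
tcp_rot: [-3.139, -0.006, -0.181]
contact_force: [0.7, 0.5, 0.2]
grip_width: 0.4
finger_force: 0.0
```

```bash
python3 - <<'E'
from h import *
from plant import bot, eyes, workorder
c=eyes.capture("wrist");cv2.imwrite("pics/w2.png",c["color"][:,:,::-1]);pickle.dump(c,open("w2.pkl","wb"))
E
```

```text
(no output)
```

View pics/w2.png

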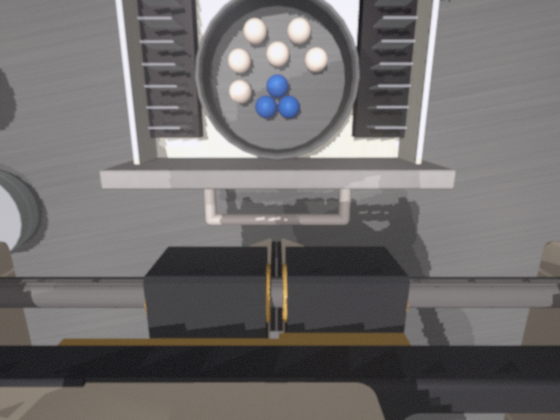

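```bash
python3 - <<'E'
from h import *
c=pickle.load(open("w2.pkl","rb"))
ex=np.array([.9835,-.181,0]);ey=np.array([.181,.9835,0])
for uv,z in [((212,219),55),((346,219),55),((206,75),54),((351,75),54),((278,149),54)]: print(onz(c,uv,z).round(1))
P=(onz(c,(206,75),54)+onz(c,(351,75),54))/2; B=onz(c,(278,149),54)
H=(onz(c,(212,219),55)+onz(c,(346,219),55))/2
print("pan from rim",B+62*ex,"side",P,"from handle",H+121*ex)
C=B+62*ex
for uv in [(277,86),(265,107),(289,107),(255,31),(299,31),(240,61),(277,54),(316,60),(240,92)]:
    q=onz(c,uv,28)-C;print(uv,(q@ex).round(1),(q@ey).round(1))
E
```

```text
[448.3 215.6  55. ]
[426.6  96.   55. ]
[568.7 192.4  54. ]
[547.4  76.4  54. ]
[499.4 145.4  54. ]
pan from rim [560.42593266 134.1957795   54.        ] side [558.07453061 134.41771853  54.        ] from handle [556.48253586 133.88710841  55.        ]
(277, 86) -8.8 1.0
(265, 107) -26.9 11.8
(289, 107) -26.8 -9.9
(255, 31) 35.7 19.9
(299, 31) 35.8 -17.8
(240, 61) 11.9 33.5
(277, 54) 17.5 1.0
(316, 60) 12.7 -33.1
(240, 92) -14.0 34.2
```

```bash
python3 to.py 467.4 -417 390 1.655
```

```text
[112.3 558.8 -28.8] -1.836
```

Scaled: 280 mm / 800 = 0.35, 224 mm / 800 = 0.28, -0.9 rad / 1.0472 = -0.8594.

Call:
shift_gripper(ticks=[50,0.0138,0.07,-0.025,-0.1719,50,0.0275,0.14,-0.0363,-0.3438,50,0.0413,0.21,-0.0363,-0.5157,50,0.055,0.28,-0.0363,-0.6875,50,0.07,0.35,-0.0363,-0.8594])

```text
time: 5.25
tool_pos: [462.2, -115.1, 387.9]
tcp_rot: [-3.139, 0.001, 0.634]
contact_force: [1.2, 0.6, 0.6]
grip_width: 46.0
finger_force: 0.0
```

```bash
python3 to.py 467.4 -417 390 1.655
```

```text
[-174.7  246.3   -2.5] -1.021
```

Scaled: 210 mm / 800 = 0.2625, 168 mm / 800 = 0.21, -0.9 rad / 1.0472 = -0.8594.

Call:
shift_gripper(ticks=[50,-0.0375,0.0525,-0.0025,-0.1719,50,-0.075,0.105,-0.0025,-0.3438,50,-0.1125,0.1575,-0.0025,-0.5157,50,-0.15,0.21,-0.0025,-0.6875,50,-0.1875,0.2625,-0.0025,-0.8594])

```text
time: 5.88
tool_pos: [464.6, -373.1, 389.4]
tcp_rot: [-3.139, -0.002, 1.534]
contact_force: [0.5, 0.6, 1.2]
grip_width: 50.1
finger_force: 0.0
```

```bash
python3 to.py 467.4 -417 390 1.655
```

```text
[-43.8   4.4  -0.7] -0.121
```

Scaled: -44 mm / 800 = -0.055, 4 mm / 800 = 0.005, -0.12 rad / 1.0472 = -0.1146.

Call:
shift_gripper(ticks=[50,-0.055,0.005,-0.0013,-0.1146,50,-0.055,0.005,-0.0013,-0.1146,50,-0.055,0.005,-0.0013,-0.1146])

```text
time: 6.25
tool_pos: [467.0, -415.2, 390.7]
tcp_rot: [-3.14, -0.003, 1.647]
contact_force: [0.4, 1.2, 0.4]
grip_width: 50.0
finger_force: 0.0
```

```bash
python3 - <<'E'
from h import *
from plant import bot, eyes, workorder
c=eyes.capture("wrist");s=eyes.capture("scene");pickle.dump((c,s),open("w3.pkl","wb"))
cv2.imwrite("pics/w3.png",np.hstack([c["color"][:,120:430,::-1],cv2.resize(s["color"][60:165,200:310,::-1],(440,420),interpolation=cv2.INTER_CUBIC)]))
E
```

```text
(no output)
```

View pics/w3.png

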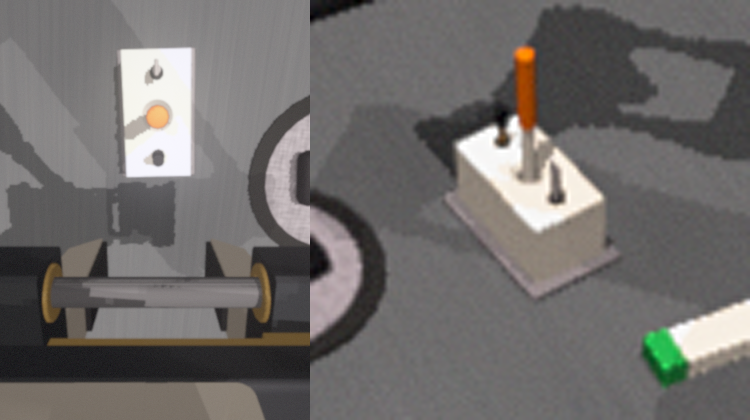

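```bash
python3 - <<'E'
from h import *
c,s=pickle.load(open("w3.pkl","rb"));t=pickle.load(open("d0.pkl","rb"))["top"]
print(tri([(c,(278,117)),(s,(253.7,73.)),(t,(440,267))]))
print(onz(c,(278,117),168),onz(c,(276.7,112.5),60))
for p in((120,49),(192,48),(190,176),(125,177)): print(onz(c,(120+p[0],p[1]),60))
E
```

```text
(array([ 461.56810644, -346.05658363,  167.93434818]), [np.float64(1.9603056662301084), np.float64(1.6649570761608308), np.float64(3.4038989512592286)])
[ 461.31934873 -344.11125377  168.        ] [ 460.44336034 -341.46089789   60.        ]
[ 425.10852222 -291.66621548   60.        ]
[ 486.43378095 -286.18928568   60.        ]
[ 496.1835308  -396.57513579   60.        ]
[ 435.1342142  -402.22713818   60.        ]
```

```bash
python3 to.py 461.3 -345.5 292 1.655
```

```text
[69.2 -0.5 99.8] -0.006
```

Scaled: 99 mm / 800 = 0.1238, 80 mm / 800 = 0.1.

Call:
shift_gripper(ticks=[50,0.05,0,0,0,50,0.0863,-0.0006,0,0,50,0.0863,-0.0006,0.05,0,50,0.0863,-0.0006,0.1,0,50,0.0863,-0.0006,0.1238,0])

```text
time: 6.98
tool_pos: [461.1, -345.2, 291.3]
tcp_rot: [-3.14, -0.002, 1.65]
contact_force: [1.2, -0.4, 1.3]
grip_width: 49.8
finger_force: 0.0
```

Call:
shift_gripper(ticks=[0,0,0,0,0,0,0,0,0,0,0,0,0,0,0,0,0,0,0,0,0,0,0,0,0])

```text
time: 7.6
tool_pos: [461.5, -347.2, 293.9]
tcp_rot: [3.14, 0.001, 1.648]
contact_force: [1.2, 0.4, 3.8]
grip_width: 13.2
finger_force: 30.0
```

```bash
python3 to.py 461.3 -345.5 292 1.655
```

```text
[ 1.7 -0.   1.9] -0.007
```

Scaled: -115 mm / 800 = -0.1438, -80 mm / 800 = -0.1.

Call:
shift_gripper(ticks=[0,0,0,0,0,0,0,0,-0.0188,0,0,0,0,-0.05,0,0,0,0,-0.1,0,0,0,0,-0.1438,0])

```text
time: 8.22
tool_pos: [461.1, -347.0, 410.0]
tcp_rot: [3.142, 0.0, 1.648]
contact_force: [0.2, 0.0, -1.5]
grip_width: 13.2
finger_force: 30.0
```

Call:
shift_gripper(ticks=[0,0,0,0,0,0,0,0,0,0])

```text
time: 8.48
tool_pos: [461.0, -346.9, 407.5]
tcp_rot: [-3.141, -0.001, 1.648]
contact_force: [0.9, 0.5, -1.2]
grip_width: 13.5
finger_force: 30.0
```

```bash
python3 to.py 558 134 400 -0.181
```

```text
[471.9 133.9   7.9] 1.829
```

Scaled: 275 mm / 800 = 0.3438, 220 mm / 800 = 0.275, 0.15 rad / 1.0472 = 0.1432.

```bash
python3 to.py 543.6 111.2 407 1.39
```

```text
[450.3 117.8   0.9] 0.258
```

Call:
shift_gripper(ticks=[0,0.0688,0.01,0,0.0286,0,0.1375,0.0213,0,0.0573,0,0.2063,0.0325,0,0.0859,0,0.275,0.0425,0,0.1146,0,0.3438,0.0538,0,0.1432])

```text
time: 9.1
tool_pos: [482.4, -67.8, 406.8]
tcp_rot: [-3.139, -0.001, 1.497]
contact_force: [0.9, -0.7, -0.8]
grip_width: 13.2
finger_force: 30.0
```

```bash
python3 to.py 543.6 111.2 407 1.39
```

```text
[183.   47.9  -0.3] 0.107
```

Scaled: 183 mm / 800 = 0.2288, 165 mm / 800 = 0.2063, 0.107 rad / 1.0472 = 0.1022.

Call:
shift_gripper(ticks=[0,0.0688,0.0175,0,0.0477,0,0.1375,0.035,0,0.1022,0,0.2063,0.0525,0,0.1022,0,0.2288,0.06,0,0.1022,0,0.2288,0.06,0,0.1022])

```text
time: 9.72
tool_pos: [544.0, 110.1, 406.7]
tcp_rot: [-3.139, 0.001, 1.393]
contact_force: [0.0, 0.4, -1.2]
grip_width: 13.1
finger_force: 30.0
```

Call:
shift_gripper(ticks=[0,0,0,0,0,0,0,0,0,0])

```text
time: 9.98
tool_pos: [543.8, 108.1, 408.1]
tcp_rot: [-3.141, 0.0, 1.389]
contact_force: [-0.4, -0.2, -0.5]
grip_width: 13.0
finger_force: 30.0
```

```bash
python3 to.py 543.6 111.2 307 1.39;python3 - <<'E'
from h import *
from plant import bot, eyes, workorder
c=eyes.capture("scene");w=eyes.capture("wrist");t=eyes.capture("top");pickle.dump((c,w,t),open("w4.pkl","wb"))
cv2.imwrite("pics/w4.png",np.hstack([tile(c,230,185,100,100),cv2.resize(w["color"][:,80:480,::-1],(400,400)) ]))
E
```

```text
[  3.1  -0.7 101.1] -0.001
```

View pics/w4.png

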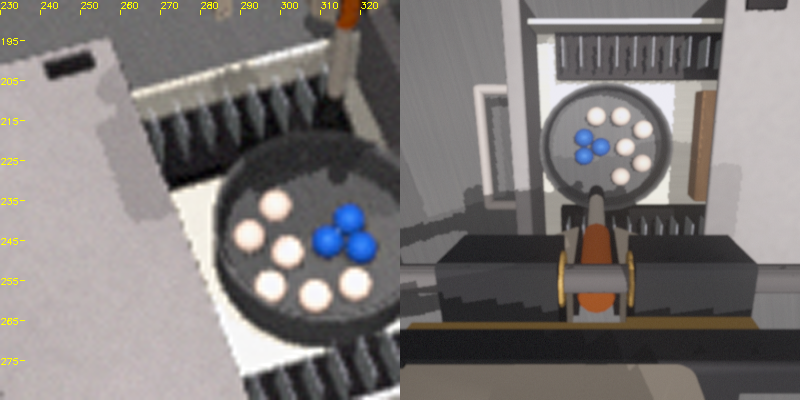

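```bash
python3 - <<'E'
from h import *
c,w,t=pickle.load(open("w4.pkl","rb"))
f=lambda u,v:(u-400+80,v/.952)
L,R,T,B=[onz(w,f(*p),54) for p in((548,147),(668,147),(608,89),(608,206))]
print(L,R,T,B,(L+R)/2,(T+B)/2)
tip=np.array([543.8,109.,123]);print("foot proj",proj(c,tip),proj(w,tip),"seam30",proj(c,tip+[0,0,30]),proj(w,tip+[0,0,30]),proj(c,tip+[0,0,95]))
C=np.array([558,134,0])
ex=np.array([.9835,-.181,0]);ey=np.array([.181,.9835,0])
for p in [(583,137),(583,156),(600,147),(596,116),(621,116),(643,129),(626,147),(642,163),(621,176)]:
    q=onz(w,f(*p),28)-C;print((q@ex).round(1),(q@ey).round(1))
for p in [(350,217),(328,241),(361,246),(275,205),(249,235),(287,252),(270,285),(315,295),(355,283)]:
    q=onz(c,(230+p[0]/4,185+p[1]/4),28)-C;print((q@ex).round(1),(q@ey).round(1))
E
```

```text
[501.32508354 148.89779676  54.        ] [618.93919862 127.35068445  54.        ] [569.97302025 194.93472471  54.        ] [549.08409819  74.35675234  54.        ] [560.13214108 138.12424061  54.        ] [559.52855922 134.64573852  54.        ]
foot proj [312.34275625 213.58004771] [277.39575384 203.20944596] seam30 [313.34400681 206.19662992] [277.56406568 213.91835685] [315.68261187 188.95129784]
-24.5 12.4
-24.7 -8.9
-6.3 1.3
-10.6 35.2
15.5 35.2
39.1 21.2
21.6 1.3
39.5 -16.9
16.9 -32.1
-23.9 -9.2
-4.9 2.6
-22.8 12.2
17.3 -31.7
39.8 -16.4
21.7 2.1
39.4 20.5
16.0 35.3
-10.0 35.1
```

Scaled: 100 mm / 800 = 0.125, 85 mm / 800 = 0.1063.

Call:
shift_gripper(ticks=[0,0.0013,0,0.0375,0,0,0.0013,0,0.075,0,0,0.0013,0,0.1063,0,0,0.0013,0,0.125,0,0,0.0013,0,0.125,0])

```text
time: 10.75
tool_pos: [544.0, 110.2, 307.4]
tcp_rot: [-3.14, 0.001, 1.391]
contact_force: [0.1, 0.4, 0.1]
grip_width: 13.3
finger_force: 30.0
```

Call:
shift_gripper(ticks=[0,0,0,0,0])

```text
time: 10.88
tool_pos: [544.5, 110.4, 309.1]
tcp_rot: [3.14, -0.0, 1.391]
contact_force: [0.2, -0.7, -0.9]
grip_width: 13.5
finger_force: 30.0
```

```bash
python3 to.py 558 134 307 1.39
```

```text
[25.6  9.1  2.1] 0.001
```

Scaled: 57.5 mm / 800 = 0.0719, 49.5 mm / 800 = 0.0619.

Call:
shift_gripper(ticks=[0,0.0194,-0.0063,0.0038,0,0,0.0319,-0.0113,0.0038,0,0,0.0469,-0.0163,0.0038,0,0,0.0619,-0.0138,0.0038,0,0,0.0719,-0.0038,0.0038,0])

```text
time: 11.5
tool_pos: [551.7, 168.6, 305.2]
tcp_rot: [3.141, -0.0, 1.392]
contact_force: [-0.4, 0.4, -1.2]
grip_width: 13.0
finger_force: 30.0
```

Call:
shift_gripper(ticks=[0,0.0025,0.015,0,0,0,-0.0056,0.04,0,0,0,-0.0269,0.055,0,0,0,-0.0531,0.055,0,0,0,-0.0744,0.04,0,0])

```text
time: 12.12
tool_pos: [572.0, 101.1, 304.8]
tcp_rot: [-3.141, 0.001, 1.39]
contact_force: [0.9, 0.5, -1.2]
grip_width: 13.2
finger_force: 30.0
```

Call:
shift_gripper(ticks=[0,-0.0081,-0.025,0,0,0,0,-0.05,0,0,0,0.0213,-0.065,0,0,0,0.0475,-0.065,0,0,0,0.0688,-0.05,0,0])

```text
time: 12.75
tool_pos: [543.1, 166.3, 305.4]
tcp_rot: [3.141, -0.0, 1.393]
contact_force: [0.7, 0.2, -0.3]
grip_width: 13.3
finger_force: 30.0
```

Call:
shift_gripper(ticks=[0,0.0081,0.025,0,0,0,0,0.05,0,0,0,-0.0213,0.065,0,0,0,-0.0475,0.065,0,0,0,-0.0688,0.05,0,0])

```text
time: 13.38
tool_pos: [571.9, 101.6, 304.8]
tcp_rot: [-3.141, 0.0, 1.39]
contact_force: [0.0, -0.2, -0.6]
grip_width: 13.3
finger_force: 30.0
```

```bash
python3 - <<'E'
from h import *
from plant import bot, eyes, workorder
c=eyes.capture("scene");w=eyes.capture("wrist");t=eyes.capture("top");pickle.dump((c,w,t),open("w5.pkl","wb"))
cv2.imwrite("pics/w5.png",np.hstack([tile(c,260,195,100,100),tile(w,200,60,160,160,3)[:400,:400]]))
E
```

```text
(no output)
```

View pics/w5.png

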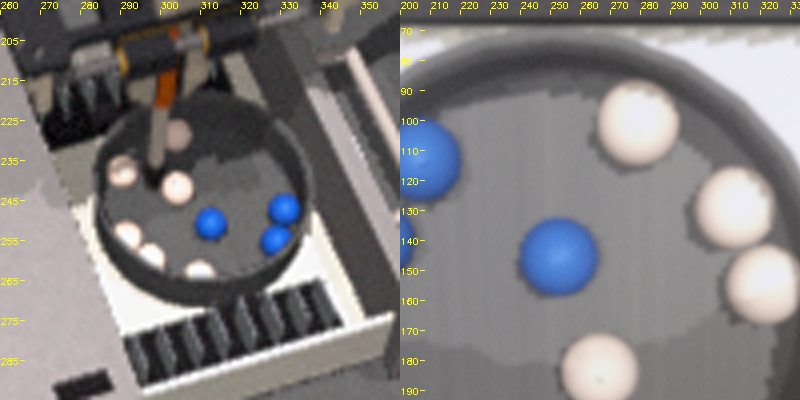

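```bash
cat > blue.py <<'E'
from h import *
ex=np.array([.9835,-.181,0]);ey=np.array([.181,.9835,0]);C=np.array([559,134.5,0])
def pan(X): q=X-C;return (round(q@ex,1),round(q@ey,1))
def blobs(c,lo,hi,box):
    x0,y0,x1,y1=box;im=cv2.resize(c["color"][y0:y1,x0:x1],None,fx=4,fy=4,interpolation=cv2.INTER_CUBIC)
    m=cv2.inRange(cv2.cvtColor(im,cv2.COLOR_RGB2HSV),lo,hi);m=cv2.morphologyEx(m,cv2.MORPH_OPEN,np.ones((3,3)))
    D=cv2.distanceTransform(m,cv2.DIST_L2,5)
    out=[]
    pk=(D==cv2.dilate(D,np.ones((15,15))))&(D>5)
    n,_,_,ce=cv2.connectedComponentsWithStats(pk.astype(np.uint8))
    return [((u+.5)/4+x0-.5,(v+.5)/4+y0-.5,round(float(D[int(v),int(u)]),1)) for u,v in ce[1:]]
def bluepos(c,box=(265,195,365,280)):
    return [(pan(onz(c,b[:2],28)),b[2]) for b in blobs(c,(100,120,60),(130,255,255),box)]
E
python3 - <<'E'
from blue import *
c,w,t=pickle.load(open("w5.pkl","rb"))
print(bluepos(c),bluepos(t,(190,180,300,260)),bluepos(w,(100,40,380,230)))
for p in [(123,170),(177,187),(127,237),(152,255),(199,268),(177,135)]: print(pan(onz(c,(260+p[0]/4,195+p[1]/4),28)))
E
```

```text
[((np.float64(-48.1), np.float64(20.5)), 16.0), ((np.float64(-0.9), np.float64(16.3)), 15.4), ((np.float64(-34.1), np.float64(37.3)), 12.4)] [((np.float64(-33.1), np.float64(37.2)), 13.0)] [((np.float64(-36.9), np.float64(40.7)), 50.4), ((np.float64(-49.3), np.float64(21.4)), 49.3), ((np.float64(-3.0), np.float64(16.7)), 48.7)]
(np.float64(36.5), np.float64(-35.1))
(np.float64(8.9), np.float64(-13.3))
(np.float64(49.9), np.float64(10.3))
(np.float64(39.7), np.float64(26.6))
(np.float64(15.9), np.float64(43.6))
(np.float64(-4.3), np.float64(-48.7))
```

Scaled: -51 mm / 800 = -0.0638, 18.5 mm / 800 = 0.0231.

Call:
shift_gripper(ticks=[0,-0.0063,-0.0238,0,0,0,0.0019,-0.0488,0,0,0,0.0231,-0.0638,0,0,0,0.0513,-0.0513,0,0,0,0.0513,-0.0513,0,0])

```text
time: 14.15
tool_pos: [539.8, 152.9, 305.3]
tcp_rot: [3.14, -0.001, 1.394]
contact_force: [-0.0, -0.6, -0.7]
grip_width: 13.9
finger_force: 30.0
```

Call:
shift_gripper(ticks=[0,0,0,0,0])

```text
time: 14.28
tool_pos: [539.1, 151.3, 304.9]
tcp_rot: [-3.141, 0.0, 1.392]
contact_force: [-0.5, 0.3, -0.9]
grip_width: 13.5
finger_force: 30.0
```

```bash
python3 - <<'E'
from blue import *
from plant import bot, eyes, workorder
c=eyes.capture("scene");print(bluepos(c));o=bot.get_obs();print(pan(o["tool_pos"]))
cv2.imwrite("pics/w6.png",tile(c,260,195,100,100))
E
```

```text
[((np.float64(-48.1), np.float64(20.5)), 15.8), ((np.float64(-1.1), np.float64(16.1)), 15.2), ((np.float64(-34.1), np.float64(37.3)), 12.4)]
(np.float64(-22.6), np.float64(12.6))
```

Scaled: -18.5 mm / 800 = -0.0231, 16.5 mm / 800 = 0.0206.

Call:
shift_gripper(ticks=[0,0.0088,-0.01,0,0,0,0.015,-0.0169,0,0,0,0.0206,-0.0231,0,0,0,0.0206,-0.0231,0,0,0,0.0038,0,0,0])

```text
time: 14.95
tool_pos: [539.6, 154.6, 305.3]
tcp_rot: [-3.141, -0.001, 1.394]
contact_force: [-0.1, 0.1, -1.3]
grip_width: 13.2
finger_force: 30.0
```

Call:
shift_gripper(ticks=[0,0,0,0,0,0,0,0,0,0])

```text
time: 15.2
tool_pos: [540.1, 153.4, 304.9]
tcp_rot: [-3.141, -0.0, 1.39]
contact_force: [0.3, 0.4, -1.0]
grip_width: 13.3
finger_force: 30.0
```

```bash
python3 - <<'E'
from blue import *
from plant import bot, eyes, workorder
c=eyes.capture("scene");w=eyes.capture("wrist");print(bluepos(c),bluepos(w,(60,40,400,230)));o=bot.get_obs();print(pan(o["tool_pos"]))
E
```

```text
[((np.float64(-51.3), np.float64(12.7)), 16.0), ((np.float64(-0.7), np.float64(16.2)), 16.0), ((np.float64(-28.5), np.float64(39.8)), 12.8)] [((np.float64(-30.3), np.float64(42.4)), 44.2), ((np.float64(-2.9), np.float64(16.6)), 45.1), ((np.float64(-53.3), np.float64(13.4)), 44.5)]
(np.float64(-22.4), np.float64(15.5))
```

Scaled: -70 mm / 800 = -0.0875, -30 mm / 800 = -0.0375.

Call:
shift_gripper(ticks=[0,0.0175,0.01,0,0,0,0.0231,0.025,0,0,0,0.0231,0.025,0,0,0,0.0231,0.025,-0.0375,0,0,0.0231,0.025,-0.0875,0])

```text
time: 15.92
tool_pos: [562.1, 168.5, 374.7]
tcp_rot: [-3.138, 0.001, 1.392]
contact_force: [0.2, 0.2, -0.4]
grip_width: 13.3
finger_force: 30.0
```

Call:
shift_gripper(ticks=[0,0,0,-0.0438,0,0,0,0,-0.0438,0,0,0,0,-0.0438,0,0,0,0,-0.0438,0])

```text
time: 16.42
tool_pos: [562.4, 168.5, 408.5]
tcp_rot: [-3.139, 0.001, 1.391]
contact_force: [0.8, 0.5, -0.5]
grip_width: 13.4
finger_force: 30.0
```

```bash
python3 - <<'E'
from blue import *
from plant import bot, eyes, workorder
c=eyes.capture("scene");w=eyes.capture("wrist");t=eyes.capture("top");print(bluepos(c),bluepos(w,(60,40,400,230)))
cv2.imwrite("pics/w7.png",np.hstack([tile(c,260,195,100,100),tile(w,200,30,133,133,3)]));pickle.dump((c,w,t),open("w7.pkl","wb"))
E
python3 to.py 461.3 -346 407 1.655
```

```text
[((np.float64(-51.9), np.float64(12.9)), 15.8), ((np.float64(1.4), np.float64(14.8)), 16.0), ((np.float64(-28.5), np.float64(39.8)), 12.8)] [((np.float64(-30.4), np.float64(42.8)), 32.0), ((np.float64(-0.5), np.float64(16.8)), 27.0), ((np.float64(-53.2), np.float64(13.7)), 32.0)]
[-524.4   -8.     2.5] -0.264Traceback (most recent call last):
  File "<stdin>", line 4, in <module>
    return _nx.concatenate(arrs, 1, dtype=dtype, casting=casting)
           ~~~~~~~~~~~~~~~^^^^^^^^^^^^^^^^^^^^^^^^^^^^^^^^^^^^^^^
ValueError: all the input array dimensions except for the concatenation axis must match exactly, but along dimension 0, the array at index 0 has size 400 and the array at index 1 has size 399
```

Scaled: -275 mm / 800 = -0.3438, -220 mm / 800 = -0.275, -0.15 rad / 1.0472 = -0.1432.

Call:
shift_gripper(ticks=[0,-0.0688,-0.0013,0,-0.0286,0,-0.1375,-0.0025,0,-0.0573,0,-0.2063,-0.0038,0,-0.0859,0,-0.275,-0.005,0,-0.1146,0,-0.3438,-0.0063,0,-0.1432])

```text
time: 17.2
tool_pos: [508.2, -102.8, 409.8]
tcp_rot: [-3.141, -0.0, 1.543]
contact_force: [1.5, -0.2, -0.7]
grip_width: 13.4
finger_force: 30.0
```

```bash
python3 to.py 461.3 -346 407 1.648
```

```text
[-244.5  -40.     2.8] -0.105
```

The manual's scale: shifts go in shares of 800 mm and turns go in shares of 60 degrees. Converting my numbers, -244.5 mm / 800 = -0.3056, -215 mm / 800 = -0.2688, -0.105 rad / 1.0472 = -0.1003.

Call:
shift_gripper(ticks=[0,-0.0688,-0.0113,0,-0.0286,0,-0.1375,-0.0225,0,-0.0668,0,-0.2063,-0.0338,0.0025,-0.1003,0,-0.2688,-0.045,0.0025,-0.1003,0,-0.3056,-0.05,0.0025,-0.1003])

```text
time: 17.82
tool_pos: [460.7, -346.8, 407.5]
tcp_rot: [-3.141, -0.0, 1.644]
contact_force: [0.8, 0.2, -0.3]
grip_width: 13.4
finger_force: 30.0
```

Call:
shift_gripper(ticks=[0,0,0,0,0,0,0,0,0,0,0,0,0,0,0])

```text
time: 18.2
tool_pos: [462.0, -343.3, 408.2]
tcp_rot: [3.142, -0.0, 1.648]
contact_force: [0.5, -0.8, 0.0]
grip_width: 13.7
finger_force: 30.0
```

```bash
python3 to.py 461.3 -346.3 407 1.648
python3 - <<'E'
from h import *
from plant import bot, eyes, workorder
c=eyes.capture("scene");w=eyes.capture("wrist");t=eyes.capture("top");pickle.dump((c,w,t),open("w8.pkl","wb"))
cv2.imwrite("pics/w8.png",np.hstack([tile(c,210,45,100,100),tile(w,210,130,134,134,3)[:400,:400]]))
print(bot.get_obs()["tool_pos"])
E
```

```text
[-3.  -0.9  1.2] -0.0
[ 461.96982794 -343.52778329  408.31808898]
```

View pics/w8.png

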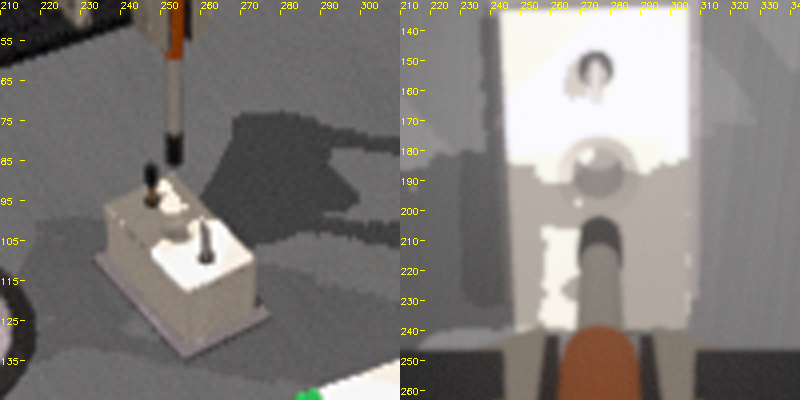

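```bash
python3 - <<'E'
from h import *
c,w,t=pickle.load(open("w8.pkl","rb"))
print("hole",tri([(w,(276.3,187.3)),(c,(254.2,102.5))]),onz(w,(276.3,187.3),60),onz(c,(254.2,102.5),60))
tcp=np.array([461.7,-344.7,408.])
for z in(120,123,126):
    F=np.array([tcp[0],tcp[1],z]);print(z,proj(w,F),proj(w,F+[0,6,0]),proj(c,F),proj(c,F-[2,5.6,0]),onz(w,(276.7,202),z))
E
```

```text
hole (array([ 462.2742176 , -343.26999773,   60.49801941]), [np.float64(1.1356989148624037), np.float64(1.1356989148622783)]) [ 461.33875998 -342.7304051    60.        ] [ 462.9076328  -344.52011424   60.        ]
120 [276.65203369 205.23738062] [277.2139182 198.2877243] [253.97652249  86.40841877] [253.69728753  85.00974758] [ 461.52272176 -341.91006931  120.        ]
123 [276.66091846 206.2135001 ] [277.22877267 199.1963598 ] [253.94747704  85.58125859] [253.667793    84.18200785] [ 461.45244844 -341.10797263  123.        ]
126 [276.66999126 207.21027719] [277.24394337 200.12433842] [253.91832289  84.75100296] [253.63818837  83.3511781 ] [ 461.38217511 -340.30587596  126.        ]
```

Scaled: 52 mm / 800 = 0.065, 50 mm / 800 = 0.0625.

Call:
shift_gripper(ticks=[0,0.0013,0,0.0313,0,0,0.0025,0,0.0625,0,0,0.0025,0,0.065,0,0,0.0025,0,0.065,0,0,0.0025,0,0.065,0])

```text
time: 18.98
tool_pos: [461.7, -342.5, 357.4]
tcp_rot: [3.14, 0.002, 1.647]
contact_force: [-0.1, -0.2, -0.0]
grip_width: 13.4
finger_force: 30.0
```

Call:
shift_gripper(ticks=[0,0,0,0,0,0,0,0,0,0])

```text
time: 19.23
tool_pos: [461.5, -342.4, 356.5]
tcp_rot: [3.141, 0.001, 1.646]
contact_force: [-0.3, 0.2, -0.7]
grip_width: 13.3
finger_force: 30.0
```

```bash
python3 - <<'E'
from h import *
from plant import bot, eyes, workorder
c=eyes.capture("scene");w=eyes.capture("wrist");t=eyes.capture("top");pickle.dump((c,w,t),open("w9.pkl","wb"))
cv2.imwrite("pics/w9.png",np.hstack([tile(c,230,70,50,75,8),tile(w,240,170,75,115,8)[:600,:]])[:,:800])
E
```

```text
(no output)
```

View pics/w9.png

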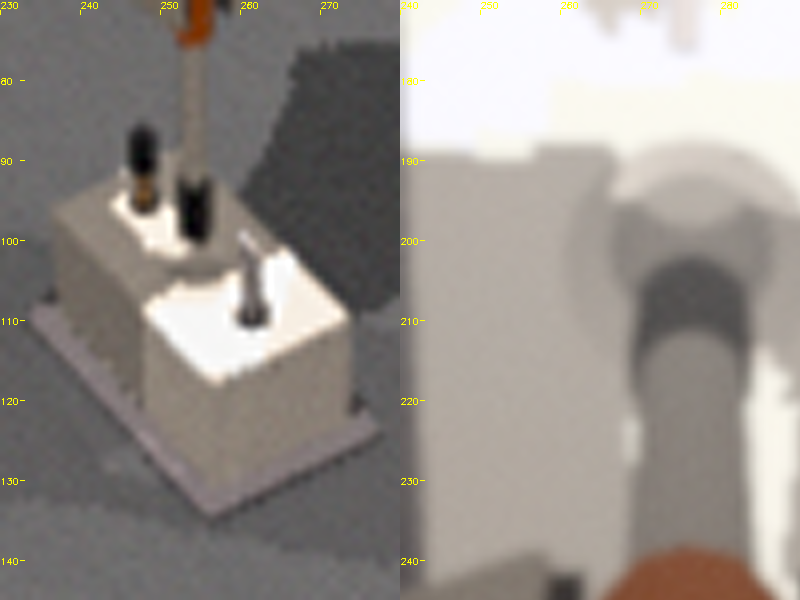

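```bash
python3 - <<'E'
from h import *
c,w,t=pickle.load(open("w9.pkl","rb"))
H=onz(w,(276.2,201.7),60);print("hole",H)
print("hole edge check",proj(w,H+[0,14,0]),proj(w,H+[0,9,0]),proj(w,H+[9,0,0]))
for z in(70,73,76):
    print(z,"foot",onz(w,(276.6,202.2),z)-[0,6,0])
Hc=onz(c,(254.2,103.2),60);print("scene hole",Hc)
for z in(70,73,76): print(onz(c,(254.1,100.4),z))
E
```

```text
hole [ 460.80826464 -343.11883656   60.        ]
hole edge check [277.45398835 185.75176376] [277.00233352 191.49591437] [286.66729794 202.46421708]
70 foot [ 460.95355079 -346.84970205   70.        ]
73 foot [ 460.88449149 -346.04399658   73.        ]
76 foot [ 460.81543218 -345.23829112   76.        ]
scene hole [ 464.2668648  -341.89376539   60.        ]
[ 463.84421436 -342.75834016   70.        ]
[ 465.27614582 -339.81269895   73.        ]
[ 466.70807728 -336.86705774   76.        ]
```

Scaled: 36 mm / 800 = 0.045, 1.5 mm / 800 = 0.0019.

Call:
shift_gripper(ticks=[0,0.0019,0,0.0063,0,0,0.0019,0,0.015,0,0,0.0019,0,0.025,0,0,0.0019,0,0.035,0,0,0.0019,0,0.045,0])

```text
time: 20.0
tool_pos: [461.4, -340.9, 319.4]
tcp_rot: [-3.141, -0.0, 1.646]
contact_force: [-1.1, -0.6, -0.9]
grip_width: 13.3
finger_force: 30.0
```

Call:
shift_gripper(ticks=[0,0,0,0.01,0,0,0,0,0.02,0,0,0,0,0.0275,0,0,0,0,0.0325,0,0,0,0,0.0325,0])

```text
time: 20.62
tool_pos: [461.4, -340.9, 294.2]
tcp_rot: [3.141, 0.0, 1.646]
contact_force: [0.7, 0.1, -0.9]
grip_width: 13.4
finger_force: 30.0
```

Scaled: 2 mm / 800 = 0.0025, 1 mm / 800 = 0.0013.

Call:
shift_gripper(ticks=[0,0,0,0.0013,0,0,0,0,0.0025,0,0,0,0,0.0025,0])

```text
time: 21.0
tool_pos: [461.5, -341.0, 293.7]
tcp_rot: [3.14, 0.002, 1.647]
contact_force: [-0.5, 1.2, 9.7]
grip_width: 13.2
finger_force: 30.0
```

Call:
shift_gripper(ticks=[40,0,0,0,0,40,0,0,0,0,40,0,0,0,0,40,0,0,0,0])

```text
time: 21.5
tool_pos: [461.4, -340.9, 291.9]
tcp_rot: [-3.141, -0.0, 1.646]
contact_force: [-1.0, 0.3, -0.3]
grip_width: 39.6
finger_force: 0.0
```

Scaled: -110 mm / 800 = -0.1375, -100 mm / 800 = -0.125.

Call:
shift_gripper(ticks=[40,0,0,-0.025,0,40,0,0,-0.075,0,40,0,0,-0.125,0,40,0,0,-0.1375,0,40,0,0,-0.1375,0])

```text
time: 22.12
tool_pos: [461.3, -340.8, 402.0]
tcp_rot: [3.141, 0.0, 1.646]
contact_force: [-0.5, -0.3, 0.0]
grip_width: 40.0
finger_force: 0.0
```

```bash
python3 - <<'E'
from h import *
from plant import bot, eyes, workorder
c=eyes.capture("scene");w=eyes.capture("wrist")
cv2.imwrite("pics/w10.png",np.hstack([tile(c,210,50,100,100),tile(w,210,130,134,134,3)[:400,:400]]))
E
python3 to.py 405 162 400 -0.181
```

```text
[505.5 -18.    1.5] 1.827
```

View pics/w10.png

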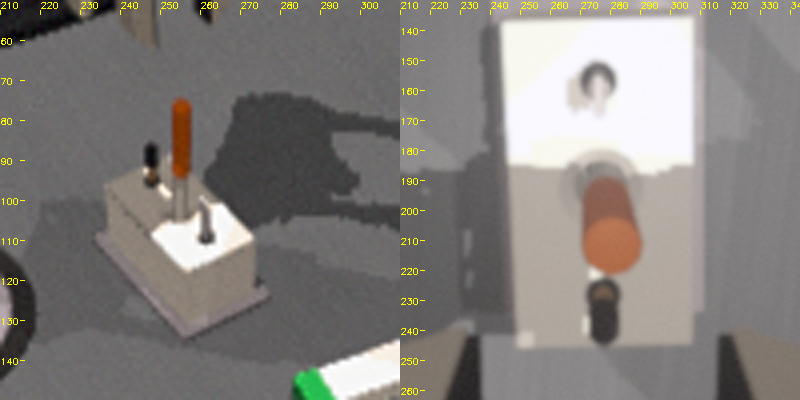

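Scaled: 250 mm / 800 = 0.3125, 200 mm / 800 = 0.25, 0.9 rad / 1.0472 = 0.8594.

Call:
shift_gripper(ticks=[0,0.0625,-0.0025,0,0.1719,0,0.125,-0.005,0,0.3438,0,0.1875,-0.0075,0,0.5157,0,0.25,-0.01,0,0.6875,0,0.3125,-0.0113,0,0.8594])

```text
time: 22.85
tool_pos: [432.9, -91.1, 400.7]
tcp_rot: [-3.139, 0.001, 0.742]
contact_force: [0.7, 0.6, 1.0]
grip_width: 0.8
finger_force: 0.0
```

```bash
python3 to.py 405 162 400 -0.181
```

```text
[ 150.4 -205.5    1. ] 0.923
```

Scaled: -205 mm / 800 = -0.2563, -164 mm / 800 = -0.205, 0.92 rad / 1.0472 = 0.8785.

Call:
shift_gripper(ticks=[0,0.0375,-0.0513,0,0.1757,0,0.075,-0.1025,0,0.3514,0,0.1125,-0.1538,0,0.5271,0,0.15,-0.205,0,0.7028,0,0.1875,-0.2563,0,0.8785])

```text
time: 23.48
tool_pos: [405.5, 151.0, 400.8]
tcp_rot: [3.141, 0.002, -0.073]
contact_force: [0.4, -0.1, 0.4]
grip_width: 0.1
finger_force: 0.0
```

Call:
shift_gripper(ticks=[0,0,0,0,0,0,0,0,0,0])

```text
time: 23.72
tool_pos: [405.9, 149.3, 401.1]
tcp_rot: [3.141, 0.002, -0.065]
contact_force: [0.4, -0.1, -0.1]
grip_width: 0.3
finger_force: 0.0
```

```bash
python3 to.py 405 162 222 -0.181
```

```text
[ -1.4 -12.8 179.1] 0.116
```

Scaled: 178 mm / 800 = 0.2225, 165 mm / 800 = 0.2063, 0.116 rad / 1.0472 = 0.1108.

Call:
shift_gripper(ticks=[0,-0.0019,-0.0163,0,0.1108,0,-0.0019,-0.0163,0.075,0.1108,0,-0.0019,-0.0163,0.15,0.1108,0,-0.0019,-0.0163,0.2063,0.1108,0,-0.0019,-0.0163,0.2225,0.1108])

```text
time: 24.35
tool_pos: [404.9, 161.1, 221.8]
tcp_rot: [3.139, 0.005, -0.185]
contact_force: [-0.1, 0.8, 0.5]
grip_width: 0.6
finger_force: 0.0
```

Call:
shift_gripper(ticks=[0,0,0,0,0,0,0,0,0,0])

```text
time: 24.6
tool_pos: [406.3, 162.4, 225.6]
tcp_rot: [-3.141, -0.003, -0.184]
contact_force: [0.3, 0.4, 0.4]
grip_width: 0.2
finger_force: 0.0
```

```bash
python3 to.py 581.5 129.7 222 -0.181
```

```text
[178.2   0.2   4.1] -0.003
```

Scaled: 19 mm / 800 = 0.0238, 16 mm / 800 = 0.02.

Call:
shift_gripper(ticks=[0,0.0075,0,0.0038,0,0,0.0125,0,0.0038,0,0,0.0163,0,0.0038,0,0,0.02,0,0.0038,0,0,0.0238,0,0.0038,0])

```text
time: 25.22
tool_pos: [424.1, 159.1, 221.0]
tcp_rot: [3.141, 0.001, -0.183]
contact_force: [-4.0, 2.0, 1.5]
grip_width: 0.5
finger_force: 2.3
```

Call:
shift_gripper(ticks=[0,0.0038,0,0,0,0,0.0088,0,0,0,0,0.015,0,0,0,0,0.0213,0,0,0,0,0.0288,0,0,0])

```text
time: 25.85
tool_pos: [445.9, 155.1, 220.9]
tcp_rot: [3.141, 0.003, -0.183]
contact_force: [-6.0, 2.1, 3.5]
grip_width: 0.3
finger_force: 2.7
```

Call:
shift_gripper(ticks=[0,0.0075,0,0,0,0,0.015,0,0,0,0,0.0225,0,0,0,0,0.03,0,0,0,0,0.0375,0,0,0])

```text
time: 26.48
tool_pos: [475.5, 149.7, 220.8]
tcp_rot: [3.141, 0.003, -0.183]
contact_force: [-5.0, 2.1, 4.0]
grip_width: 0.5
finger_force: 2.7
```

Call:
shift_gripper(ticks=[0,0.0075,0,0,0,0,0.015,0,0,0,0,0.0225,0,0,0,0,0.03,0,0,0,0,0.0375,0,0,0])

```text
time: 27.1
tool_pos: [505.0, 144.3, 220.8]
tcp_rot: [3.141, 0.003, -0.183]
contact_force: [-5.3, 3.0, 3.6]
grip_width: 0.7
finger_force: 2.7
```

```bash
python3 to.py 581.5 129.7 222 -0.181
```

```text
[77.9  0.4 -1.4] -0.002
```

Scaled: 30 mm / 800 = 0.0375, 24 mm / 800 = 0.03.

Call:
shift_gripper(ticks=[0,0.0075,0,0,0,0,0.015,0,0,0,0,0.0225,0,0,0,0,0.03,0,0,0,0,0.0375,0,0,0])

```text
time: 27.72
tool_pos: [534.5, 138.9, 220.8]
tcp_rot: [3.141, 0.003, -0.183]
contact_force: [-4.4, 2.5, 4.0]
grip_width: 0.4
finger_force: 2.7
```

Call:
shift_gripper(ticks=[0,0.0075,0,0,0,0,0.015,0,0,0,0,0.0225,0,0,0,0,0.03,0,0,0,0,0.0363,0,0,0])

```text
time: 28.35
tool_pos: [563.1, 133.7, 220.8]
tcp_rot: [3.142, 0.003, -0.183]
contact_force: [-5.0, 3.4, 3.8]
grip_width: 0.4
finger_force: 2.7
```

Call:
shift_gripper(ticks=[0,0.005,0,0,0,0,0.0088,0,0,0,0,0.0125,0,0,0,0,0.0163,0,0,0,0,0.0188,0,0,0])

```text
time: 28.98
tool_pos: [577.8, 131.0, 220.8]
tcp_rot: [3.142, 0.003, -0.183]
contact_force: [-4.5, 1.9, 3.7]
grip_width: 0.3
finger_force: 2.6
```

Call:
shift_gripper(ticks=[0,0.0013,0,0,0,0,0.0025,0,0,0,0,0.0038,0,0,0,0,0.005,0,0,0,0,0.0063,0,0,0])

```text
time: 29.6
tool_pos: [582.1, 130.2, 220.8]
tcp_rot: [3.141, 0.005, -0.183]
contact_force: [-9.6, 4.5, 6.7]
grip_width: 0.4
finger_force: 4.7
```

```bash
python3 to.py 581.5 129.7 222 -0.181
```

```text
[-0.5  0.6 -1.2] -0.002
```

Force is rising at the predicted stop; I'll press slightly to confirm.

Call:
shift_gripper(ticks=[0,0.0013,0,0,0,0,0.0025,0,0,0,0,0.0025,0,0,0])

```text
time: 29.98
tool_pos: [582.9, 130.2, 220.8]
tcp_rot: [3.141, 0.009, -0.183]
contact_force: [-14.2, 3.8, 10.4]
grip_width: 0.8
finger_force: 7.1
```

Call:
shift_gripper(ticks=[0,-0.0125,0,0,0,0,-0.025,0,0,0,0,-0.025,0,-0.0625,0,0,-0.025,0,-0.1375,0,0,-0.025,0,-0.1875,0])

```text
time: 30.6
tool_pos: [565.6, 132.8, 374.0]
tcp_rot: [-3.141, -0.004, -0.184]
contact_force: [-0.1, -0.5, 0.0]
grip_width: 0.4
finger_force: 0.0
```

Call:
shift_gripper(ticks=[0,-0.05,0,-0.025,0,0,-0.125,0,-0.025,0,0,-0.1625,0,-0.025,0,0,-0.1625,0,-0.025,0])

```text
time: 31.1
tool_pos: [436.1, 156.9, 391.5]
tcp_rot: [-3.142, -0.001, -0.182]
contact_force: [0.0, -0.3, 0.8]
grip_width: 0.5
finger_force: 0.0
```

```bash
python3 - <<'E'
from blue import *
from plant import bot, eyes, workorder
s=eyes.capture("scene");t=eyes.capture("top");w=eyes.capture("wrist")
cv2.imwrite("pics/w11.png",np.vstack([np.hstack([tile(t,200,185),tile(t,380,235)]),np.hstack([tile(s,255,185),tile(s,215,60)])]))
E
```

```text
(no output)
```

View pics/w11.png

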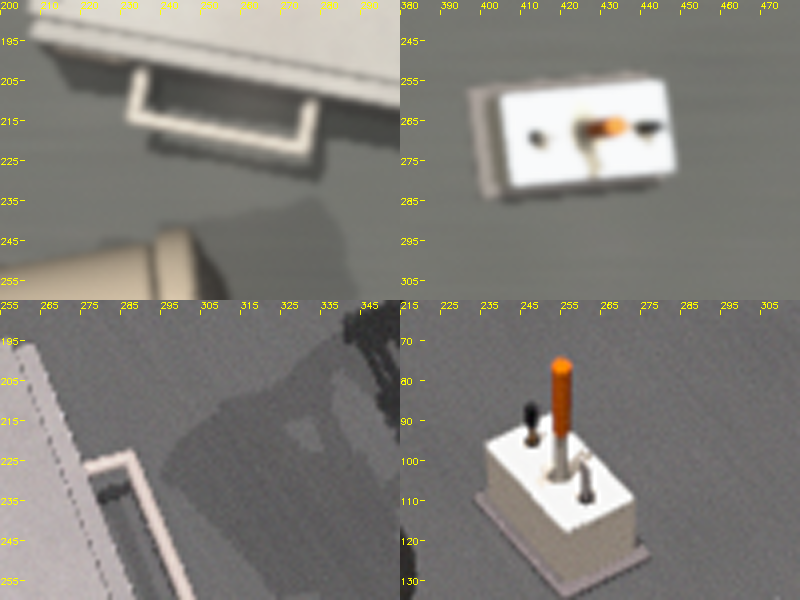

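```bash
python3 -c "
from plant import bot, eyes, workorder
print(workorder.close_job())"
```

```text
the job is handed in; nothing more can be done
None
```

I handed the job in at about 31 s of robot time; no verdict was returned. The drawer was pulled to its stop and the beads stirred about two turns. The blue beads measured over 30 mm apart before the drawer was closed, and were not seen again once it was shut. The rod is back in its hole, leaning roughly 0.1 rad against the 0.2 limit, and the drawer was pushed shut slowly.

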